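# Turn the row of engraved blocks round for inspection

## Task

The four engraved blocks stand in the dark cutting rack in the order they were cut; for inspection under the microscope the last must come first. Move them all to the white rack in reverse order, so that the block at the left end of the dark rack ends at the right end of the white rack, and so on, one block per well. Do not tip a block over; leave each standing upright, flat on the floor of its well.

Things in the scene. Friction and masses are not known exactly. Their poses are not given: they have to be found in the camera images.
- cut_rack: Dark wood rack, fixed, 84 x 296 x 14 mm (x, y, z). Four open square wells (58 x 58, 6 mm deep, floor 8 mm above the bench) in a row, centres at x = 0, y = -105, -35, 35, 105 mm. Origin: centre of underside; y points to the robot's left, turned up to 0.3 rad. Stands left or right. Starts with a cork pad and a block in each well. Low tools lie over 70 mm from the row, in front and behind.
- view_rack: White rack, fixed, 84 x 296 x 14 mm (x, y, z). Four open square wells (58 x 58, 6 mm deep, floor 8 mm above the bench) in a row, centres at x = 0, y = -105, -35, 35, 105 mm. Origin: centre of underside; y points to the robot's left, turned up to 0.3 rad. On the other side. Wells empty at the start. Low tools lie over 70 mm from the row, in front and behind.
- round_block: Loose light-wood block with a brass plate on top: upright round cylinder, 40 mm diameter, 60 mm tall (plate included), about 0.12 kg. Straight sides, room to grip in front and behind (along the rack's x). Origin: centre of underside; z up. Starts on its pad in the dark rack, turned up to 0.12 rad against it.
- round_pad: Cork pad under the round block at the start: a round cork disc, 48 mm diameter, 3 mm thick, fixed in its well of the dark rack; it stays there and marks the block's old place. Origin: centre of its underside, at the well's centre.
- square_block: Loose light-wood block with a brass plate on top: square block, 36 x 36 mm, 48 mm tall, its sides along its x and y (plate included), about 0.12 kg. Straight sides, room to grip in front and behind (along the rack's x). Origin: centre of underside; z up. Starts on its pad in the dark rack, turned up to 0.12 rad against it.
- square_pad: Cork pad under the square block at the start: a square cork piece, 44 x 44 mm, 3 mm thick, fixed in its well of the dark rack; it stays there and marks the block's old place. Origin: centre of its underside, at the well's centre.
- hex_block: Loose light-wood block with a brass plate on top: hexagonal block, 38 mm across flats (one pair of flats faces its +x and -x), 54 mm tall (plate included), about 0.12 kg. Straight sides, room to grip in front and behind (along the rack's x). Origin: centre of underside; z up. Starts on its pad in the dark rack, turned up to 0.12 rad against it.
- hex_pad: Cork pad under the hex block at the start: a hexagonal cork piece, 46 mm across flats, 3 mm thick, fixed in its well of the dark rack; it stays there and marks the block's old place. Origin: centre of its underside, at the well's centre.
- oblong_block: Loose light-wood block with a brass plate on top: oblong block, 28 mm along its x and 42 mm along its y, 70 mm tall (plate included), about 0.12 kg. Straight sides, room to grip in front and behind (along the rack's x). Origin: centre of underside; z up. Starts on its pad in the dark rack, turned up to 0.12 rad against it.
- oblong_pad: Cork pad under the oblong block at the start: an oblong cork piece, 36 x 50 mm, 3 mm thick, fixed in its well of the dark rack; it stays there and marks the block's old place. Origin: centre of its underside, at the well's centre.
There are look-alikes about, which are no part of the job. What is shaped like the oblong_block but red is not meant.

How it is judged:
At the end, for the whole second after the job is handed in: Each block is in the white rack's well that mirrors its old place (its pad's well) in the dark rack: within 14 mm of the well's centre along each rack axis, underside 5 to 10.5 mm above the rack's underside, tilt under 0.1 rad, slower than 20 mm/s (((y of round_pad in the frame of cut_rack between -0.117 and -0.093 m and y of round_block in the frame of view_rack between 0.091 and 0.119 m) or (y of round_pad in the frame of cut_rack between -0.047 and -0.023 m and y of round_block in the frame of view_rack between 0.021 and 0.049 m) or (y of round_pad in the frame of cut_rack between 0.023 and 0.047 m and y of round_block in the frame of view_rack between -0.049 and -0.021 m) or (y of round_pad in the frame of cut_rack between 0.093 and 0.117 m and y of round_block in the frame of view_rack between -0.119 and -0.091 m)) and x of round_block in the frame of view_rack between -0.014 and 0.014 m and z of round_block in the frame of view_rack between 0.005 and 0.0105 m and angle between each of round_block, square_block, hex_block, oblong_block's own z axis and vertical below 0.1 rad and linear speed of each of round_block, square_block, hex_block, oblong_block below 0.02 m/s and ((y of square_pad in the frame of cut_rack between -0.117 and -0.093 m and y of square_block in the frame of view_rack between 0.091 and 0.119 m) or (y of square_pad in the frame of cut_rack between -0.047 and -0.023 m and y of square_block in the frame of view_rack between 0.021 and 0.049 m) or (y of square_pad in the frame of cut_rack between 0.023 and 0.047 m and y of square_block in the frame of view_rack between -0.049 and -0.021 m) or (y of square_pad in the frame of cut_rack between 0.093 and 0.117 m and y of square_block in the frame of view_rack between -0.119 and -0.091 m)) and x of square_block in the frame of view_rack between -0.014 and 0.014 m and z of square_block in the frame of view_rack between 0.005 and 0.0105 m and ((y of hex_pad in the frame of cut_rack between -0.117 and -0.093 m and y of hex_block in the frame of view_rack between 0.091 and 0.119 m) or (y of hex_pad in the frame of cut_rack between -0.047 and -0.023 m and y of hex_block in the frame of view_rack between 0.021 and 0.049 m) or (y of hex_pad in the frame of cut_rack between 0.023 and 0.047 m and y of hex_block in the frame of view_rack between -0.049 and -0.021 m) or (y of hex_pad in the frame of cut_rack between 0.093 and 0.117 m and y of hex_block in the frame of view_rack between -0.119 and -0.091 m)) and x of hex_block in the frame of view_rack between -0.014 and 0.014 m and z of hex_block in the frame of view_rack between 0.005 and 0.0105 m and ((y of oblong_pad in the frame of cut_rack between -0.117 and -0.093 m and y of oblong_block in the frame of view_rack between 0.091 and 0.119 m) or (y of oblong_pad in the frame of cut_rack between -0.047 and -0.023 m and y of oblong_block in the frame of view_rack between 0.021 and 0.049 m) or (y of oblong_pad in the frame of cut_rack between 0.023 and 0.047 m and y of oblong_block in the frame of view_rack between -0.049 and -0.021 m) or (y of oblong_pad in the frame of cut_rack between 0.093 and 0.117 m and y of oblong_block in the frame of view_rack between -0.119 and -0.091 m)) and x of oblong_block in the frame of view_rack between -0.014 and 0.014 m and z of oblong_block in the frame of view_rack between 0.005 and 0.0105 m); the robot touches nothing.
It fails at once if the round block is tipped over (more than 45 degrees) (angle between round_block's own z axis and vertical above 0.785 rad).
It fails at once if the square block is tipped over (more than 45 degrees) (angle between square_block's own z axis and vertical above 0.785 rad).
It fails at once if the hex block is tipped over (more than 45 degrees) (angle between hex_block's own z axis and vertical above 0.785 rad).
It fails at once if the oblong block is tipped over (more than 45 degrees) (angle between oblong_block's own z axis and vertical above 0.785 rad).
It also fails if it takes over 109 s, if anything falls off the work surface, if the arm or the gripper's body presses on something with over 40 N, if the wrist force passes 120 N, or if a joint passes its speed limit or range.

## Robot

A 6-joint arm with a two-finger parallel gripper is mounted at the origin on the work surface. World frame = base frame: x ahead of the robot, y to its left, z up, the work surface at z = 0. Lengths are in m, angles in rad, forces in N, time in s.
With the tool pointing down it reaches from about 0.25 to 0.725 m from the base axis. Payload 4 kg.
Tool frame: the origin (TCP) lies on the centre line of the jaws, within the pads' length; the fingertips stand 8 mm ahead of it and the grasp point (between the pads) lies 11 mm behind it (manip.finger_overhang is the distance from the TCP to the fingertips, in m); z points along the fingers, x is the direction in which the jaws open and shut, and the axes are right-handed (so a half turn about z gives the same grasp; the last joint's range is limited). The gripper opens to 85 mm and grips with 20 to 120 N. Pads are 22 mm wide; open, the fingers measure 114 mm over their backs; the gripper's body (76 mm by 85 mm) begins 54 mm behind the grasp point. The pads swing forward as they close: fully open they stand 13 mm farther back than shut.
Start: joints at [1.229, 0.241, 0.005, 1.335, 0, 1.571], TCP at [0.168, 0.471, 0.239] pointing down, gripper open.
Joint ranges: [-2.72, 2.72], [-1.05, 1.87], [-1.09, 1.28], [-1.99, 2.15], [-1.42, 1.44], [-3.14, 3.14]. Speed limits (rad/s): [2.79, 2.79, 3.14, 3.14, 3.14, 3.14].

## Interface

Orientations are given as a unit quaternion [w, x, y, z].
In Python, from plant import manip, cams gives the robot as it stands.
- The arm moves only by the tool move_arm, never from a script. Its argument "increments" is one flat list of numbers, 5 for each row, row after row: the closure, from 0 (fully open) to 1 (shut), then the shift along the tool's x, y, z in mm, then the turn about the tool's z in rad. A call has 1 to 8 rows; each row is the pose to reach, as a shift and turn from the pose commanded when the call began, along the tool's axes at that moment; what a row does not reach only later rows make up. A row lasts 1/8 s, in which the tool goes at most 62.5 mm and 10.7 degrees, less where a joint would pass 70% of its speed; a pose out of reach is approached as far as the arm can. A call with a gripper value outside its range is refused whole. The fingers move at their own pace and stop on an object; "force" is the grip in N (left out, the last holds). Time passes only in rows, so rows that repeat a pose let the fingers close. It gives the time, the measured TCP pose, the force and the opening at its end, in the units of the state.
- manip.get_obs(): the state, without advancing time (a new reading comes with each control period).
- cams.camera(name): name is "side" or "top" or "wrist"; returns the picture (400x640x3 uint8, blue, green, red); there is no depth.
- cams.camera_model(name): a dict with "camera_matrix" (3x3 intrinsics, pixels), "rvec" (rotation vector, rad) and "tvec" (3), from world to camera coordinates, as OpenCV has them; the wrist camera has in their place "T_tool_cam" (4x4, takes a point from camera to tool coordinates, whose origin is the TCP and whose axes are the tool frame's). Camera axes: x right, y down, z forward; pixel columns grow to the right and rows downward; lengths in m; the calibration is good to about 2 mm. A picture is of the moment at which its call begins: read the wrist's pose just before it. camera_model takes no time and is no camera call.
- manip.job_done(): hands the job in, once; it reports no verdict.
The state is a dict: "time_s": time; "joints": joint angles; "joint_velocities": joint speeds; "tau": joint torques, N m; "eef_pos": TCP position; "eef_rot": TCP orientation; "wrist_force": force on the tool from outside, world axes, zero at the start; "moment": the same for the moment, N m; "grip_width": opening from 0.0 (shut) to 1.0 (fully open).
Only numpy, scipy, OpenCV 4.12 (cv2) and the standard library are available. Lean on these libraries where they do the work, as an engineer would, in place of code of your own. Each camera call takes 0.05 s, during which the arm holds its last target.

## Working session

There is one attempt and no reset: what is moved stays moved. The work goes in short steps, Python scripts to look and compute and a tool call to move; the robot and the scene stay as the last step left them, time stands still between calls to the robot, and variables do not carry over. Pictures are saved under pics/ and viewed, and the job is handed in when it is done.

Besides the shell and the picture viewer there is one more tool, called after ">>>" in YAML: its name, and indented under it one key for each argument. move_arm: Moves the arm, as the interface text tells. Its arguments: {"type":"object","properties":{"increments":{"type":"array"},"force":{"type":"number"}},"required":["increments"]}

```bash
ls; mkdir -p pics; python3 - <<'E'
from plant import manip, cams
import cv2
o=manip.get_obs();print(o)
print(manip.finger_overhang)
for n in("top","side","wrist"):
    cv2.imwrite(f"pics/{n}0.png",cams.camera(n)); print(n,cams.camera_model(n))
E
```

```text
pics
{'time_s': 0.0, 'joints': array([1.22894215e+00, 2.41430955e-01, 3.69994001e-03, 1.33519711e+00,
       1.87716152e-05, 1.57082797e+00]), 'joint_velocities': array([-0.00062978, -0.00149383, -0.00195625,  0.00079366, -0.00015777,
       -0.00071064]), 'tau': array([-1.20123270e-03, -3.72319829e+01,  2.52407545e+01,  1.70260342e-02,
       -1.46776019e-04,  3.56121106e-06]), 'eef_pos': array([0.1674021 , 0.47047916, 0.2383947 ]), 'eef_rot': array([ 6.06862645e-04,  8.17087165e-01,  5.76513165e-01, -8.76322978e-04]), 'wrist_force': array([-0.00502064,  0.1358289 ,  0.59644588]), 'moment': array([-0.03704003,  0.01877313, -0.00886904]), 'grip_width': 0.9959252815621754}
0.008
top {'camera_matrix': array([[465.60700984,   0.        , 316.7571115 ],
       [  0.        , 465.60700984, 190.14628028],
       [  0.        ,   0.        ,   1.        ]]), 'rvec': array([ 2.0755791 , -2.13610312,  0.23864103]), 'tvec': array([-0.03986828,  0.5108235 ,  0.91437193])}
side {'camera_matrix': array([[390.107323  ,   0.        , 321.4690404 ],
       [  0.        , 390.107323  , 202.68251949],
       [  0.        ,   0.        ,   1.        ]]), 'rvec': array([ 2.2447397 , -0.47468682,  0.21563064]), 'tvec': array([-0.47882235,  0.13303088,  0.93976892])}
wrist {'camera_matrix': array([[355.25994064,   0.        , 322.29145778],
       [  0.        , 355.25994064, 197.65750594],
       [  0.        ,   0.        ,   1.        ]]), 'T_tool_cam': array([[ 9.99999792e-01,  2.25002894e-04,  6.03973145e-04,
         1.17546565e-03],
       [-3.79532137e-04,  9.62957139e-01,  2.69654233e-01,
        -6.77250287e-02],
       [-5.20927269e-04, -2.69654406e-01,  9.62957024e-01,
        -1.33582527e-01],
       [ 0.00000000e+00,  0.00000000e+00,  0.00000000e+00,
         1.00000000e+00]])}
```

View pics/top0.png

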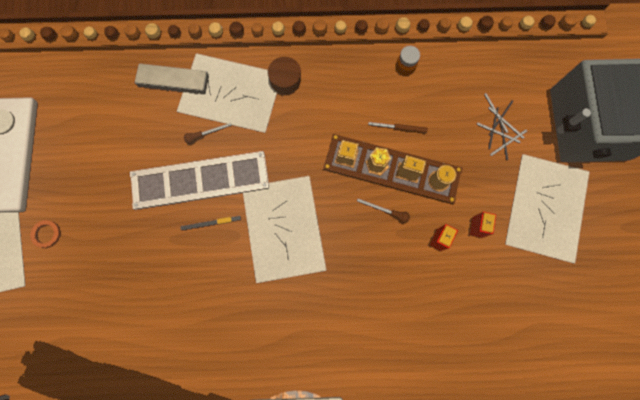

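View pics/side0.png

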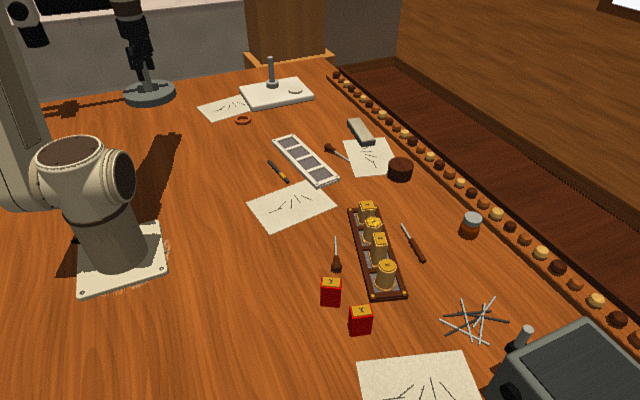

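View pics/wrist0.png

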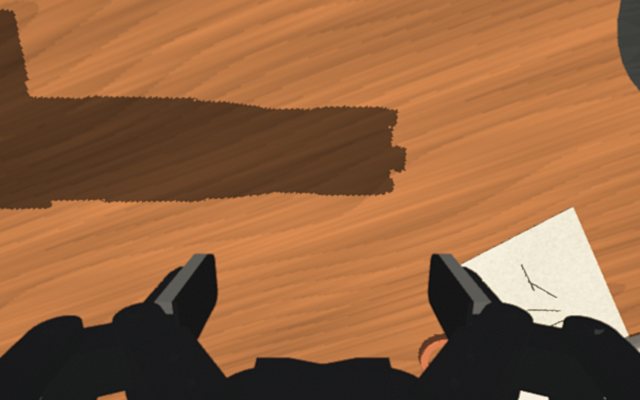

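The top view shows the white rack at about (200,180) and the dark rack at about (393,168), with blocks at (347,152), (380,157), (412,168) and (444,177). The look-alikes are the red blocks at (445,237) and (486,224). I'll take a closer crop of both racks.

```bash
python3 - <<'E'
import cv2
im=cv2.imread("pics/top0.png")
cv2.imwrite("pics/c_dark.png",cv2.resize(im[125:215,315:475],None,fx=5,fy=5,interpolation=cv2.INTER_CUBIC))
cv2.imwrite("pics/c_white.png",cv2.resize(im[140:220,120:280],None,fx=5,fy=5,interpolation=cv2.INTER_CUBIC))
E
```

```text
(no output)
```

View pics/c_dark.png

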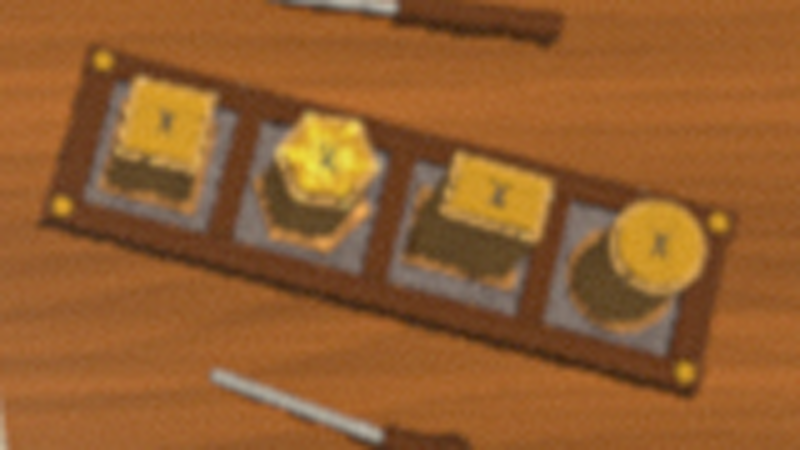

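View pics/c_white.png

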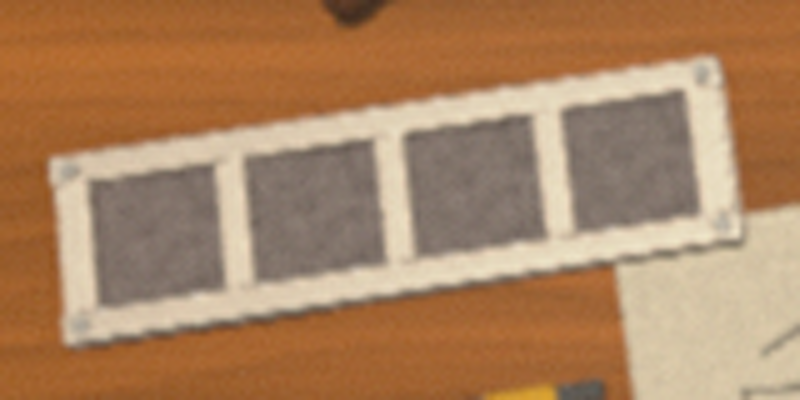

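```bash
cat > h.py <<'E'
import numpy as np, cv2
from scipy.spatial.transform import Rotation as R
from scipy.optimize import least_squares
from plant import manip, cams
def ray(name,px,z):
    m=cams.camera_model(name);K=m["camera_matrix"]
    Rm=cv2.Rodrigues(m["rvec"])[0];t=m["tvec"]
    C=-Rm.T@t
    u=cv2.undistortPoints(np.array(px,float).reshape(-1,1,2),K,None).reshape(-1,2)
    d=np.c_[u,np.ones(len(u))]@Rm
    s=(z-C[2])/d[:,2]
    return C+d*s[:,None]
def tool():
    o=manip.get_obs();w,x,y,z=o["eef_rot"]
    return o["eef_pos"],R.from_quat([x,y,z,w]),o
def wray(px,z):
    p,r,_=tool();m=cams.camera_model("wrist");T=m["T_tool_cam"];K=m["camera_matrix"]
    u=cv2.undistortPoints(np.array(px,float).reshape(-1,1,2),K,None).reshape(-1,2)
    d=r.apply(np.c_[u,np.ones(len(u))]@T[:3,:3].T); C=p+r.apply(T[:3,3])
    return C+d*((z-C[2])/d[:,2])[:,None]
def fit(P):  # TL TR BR BL in top picture; image up=+x, left=+y
    Q=np.array([[42,148],[42,-148],[-42,-148],[-42,148]])/1000.
    f=lambda v:(np.c_[np.cos(v[2])*Q[:,0]-np.sin(v[2])*Q[:,1]+v[0],np.sin(v[2])*Q[:,0]+np.cos(v[2])*Q[:,1]+v[1]]-P[:,:2]).ravel()
    s=least_squares(f,[.4,0,0]);return s.x,s.fun
def wells(v):
    ys=np.array([105,35,-35,-105])/1000.
    return np.c_[v[0]-np.sin(v[2])*ys,v[1]+np.cos(v[2])*ys]
def goto(x,y,z,yaw):
    """print mm shift in tool axes and turn; yaw=world angle of tool x axis (mod pi). z = TCP"""
    p,r,_=tool(); d=r.inv().apply(np.array([x,y,z])-p)*1000
    X=r.as_matrix()[:,0]; cur=np.arctan2(X[1],X[0]); t=-(yaw-cur)
    t=(t+np.pi/2)%np.pi-np.pi/2
    print("shift",d.round(1),"turn",round(t,3),"cur yaw",round(cur,3),"tilt",r.as_matrix()[:,2].round(3),"j",_["joints"].round(2))
E
python3 - <<'E'
from h import *
cv=lambda a,o:np.array(a)/5.+o-.4
D=ray("top",cv([(90,45),(738,215),(695,395),(40,225)],[315,125]),.014)
W=ray("top",cv([(50,160),(715,58),(743,240),(67,347)],[120,140]),.014)
for P in(D,W):
    v,f=fit(P);print(v.round(4),(f*1000).round(1));print(wells(v).round(4))
for n,c,z in(("sq",(166,122),.059),("hex",(326,160),.065),("obl",(497,195),.081),("rnd",(658,245),.071)):
    print(n,ray("top",cv([c],[315,125]),z).round(4))
E
```

```text
[ 0.5637 -0.2226 -0.2959] [-1.   0.8 -0.2  0.5 -0.4 -1.5  1.6  0.3]
[[ 0.5943 -0.1222]
 [ 0.5739 -0.1891]
 [ 0.5535 -0.2561]
 [ 0.5331 -0.323 ]]
[0.5501 0.2031 0.1329] [-0.5 -0.1  0.1 -0.9  0.3 -0.1  0.1  1.1]
[[0.5362 0.3071]
 [0.5455 0.2378]
 [0.5548 0.1684]
 [0.564  0.099 ]]
sq [[ 0.5966 -0.123   0.059 ]]
hex [[ 0.5761 -0.189   0.065 ]]
obl [[ 0.5543 -0.2562  0.081 ]]
rnd [[ 0.5337 -0.3235  0.071 ]]
```

Dark rack, left to right: square, hex, oblong, round. So the white rack, left to right, must be round, oblong, hex, square. The red blocks at (445,237) and (486,224) are decoys and stay put.

```bash
python3 - <<'E'
from h import *
goto(.596,-.123,.2,-.24)
E
```

```text
shift [-415.6  602.7   39.3] turn 1.469 cur yaw 1.229 tilt [-0.001 -0.002 -1.   ] j [ 1.23  0.24  0.    1.34 -0.    1.57]
```

>>> move_arm:
  increments: [0, -416, 603, 39, 1.469, 0, -416, 603, 39, 1.469, 0, -416, 603, 39, 1.469, 0, -416, 603, 39, 1.469, 0, -416, 603, 39, 1.469, 0, -416, 603, 39, 1.469, 0, -416, 603, 39, 1.469, 0, -416, 603, 39, 1.469]
  force: 40

```text
time_s: 1.15
eef_pos: [0.4606, 0.0643, 0.2126]
eef_rot: [-0.0, 0.992, -0.122, 0.0]
wrist_force: [1.1, 0.7, -0.4]
grip_width: 1.004
```

```bash
python3 - <<'E'
from h import *
goto(.596,-.123,.2,-.24)
E
```

```text
shift [176.9 148.8  12.5] turn -0.006 cur yaw -0.246 tilt [ 0.  0. -1.] j [ 0.14  0.19 -0.14  1.25  0.    1.95]
```

>>> move_arm:
  increments: [0, 177, 149, 12, 0, 0, 177, 149, 12, 0, 0, 177, 149, 12, 0, 0, 177, 149, 12, 0, 0, 177, 149, 12, 0]

```text
time_s: 1.78
eef_pos: [0.597, -0.1234, 0.1988]
eef_rot: [0.0, 0.993, -0.122, -0.001]
wrist_force: [-0.2, 0.2, -0.4]
grip_width: 1.003
```

```bash
python3 - <<'E'
from h import *
goto(.596,-.123,.2,-.24)
np.save("pose.npy",0)
cv2.imwrite("pics/wr1.png",cams.camera("wrist"))
E
```

```text
shift [-1.1 -0.2 -1.2] turn -0.004 cur yaw -0.244 tilt [-0.002  0.    -1.   ] j [-0.2   0.48  0.25  1.34 -0.    1.61]
```

View pics/wr1.png

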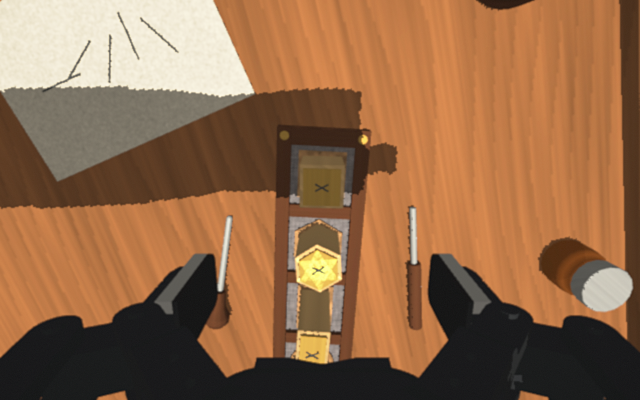

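```bash
python3 - <<'E'
from h import *
print("sq",wray([(322,187)],.059).round(4)); print("hex",wray([(318,270)],.065).round(4)); print("obl",wray([(312,355)],.081).round(4))
im=cv2.imread("pics/wr1.png");cv2.imwrite("pics/wr1c.png",cv2.resize(im[110:370,250:390],None,fx=3,fy=3,interpolation=cv2.INTER_CUBIC)[:600*2:][:780].clip(0,255)[0:600])
c=np.array([(277,125),(370,130)]);print(wray(c,.014).round(4))
E
```

```text
sq [[ 0.5966 -0.1202  0.059 ]]
hex [[ 0.5768 -0.1868  0.065 ]]
obl [[ 0.555 -0.254  0.081]]
[[ 0.5688 -0.0668  0.014 ]
 [ 0.6475 -0.0907  0.014 ]]
```

View pics/wr1c.png

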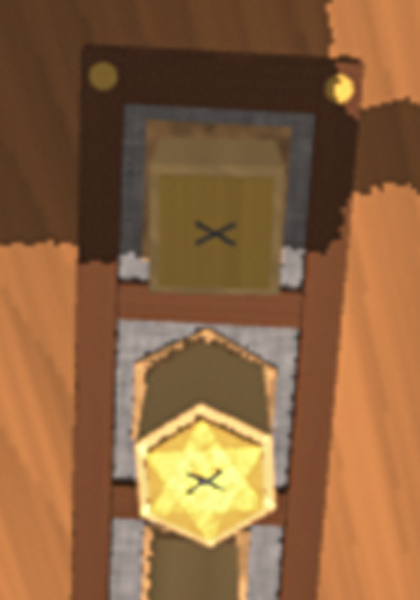

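>>> move_arm:
  increments: [0, 0, -1.5, 60, 0, 0, 0, -1.5, 120, 0, 0, 0, -1.5, 150, 0, 0, 0, -1.5, 173, 0, 0, 0, -1.5, 173, 0, 0.6, 0, -1.5, 173, 0, 0.8, 0, -1.5, 173, 0, 1, 0, -1.5, 173, 0]

```text
time_s: 2.82
eef_pos: [0.5976, -0.1193, 0.0294]
eef_rot: [0.0, 0.993, -0.12, 0.001]
wrist_force: [-1.1, -0.7, -0.1]
grip_width: 0.415
```

>>> move_arm:
  increments: [1, 0, 0, 0, 0, 1, 0, 0, 0, 0]

```text
time_s: 3.08
eef_pos: [0.5977, -0.1193, 0.0293]
eef_rot: [-0.0, 0.993, -0.12, 0.001]
wrist_force: [-0.6, -0.1, 6.7]
grip_width: 0.417
```

```bash
python3 - <<'E'
from h import *
goto(.5640,.099,.15,.133);print(tool()[2]["time_s"],tool()[2]["eef_pos"],tool()[2]["grip_width"],tool()[2]["wrist_force"])
E
```

```text
shift [ -84.3 -204.1 -120.8] turn -0.373 cur yaw -0.24 tilt [ 0.003 -0.    -1.   ] j [-0.2   0.61  0.    0.96  0.    1.61]
3.075 [ 0.59767966 -0.11926902  0.02930084] 0.41670234441884263 [-0.57280504 -0.14722025  6.70862239]
```

>>> move_arm:
  increments: [1, 0, 0, -30, 0, 1, 0, 0, -80, 0, 1, -10, -30, -121, -0.05, 1, -84, -204, -121, -0.373, 1, -84, -204, -121, -0.373, 1, -84, -204, -121, -0.373, 1, -84, -204, -121, -0.373, 1, -84, -204, -121, -0.373]

```text
time_s: 4.08
eef_pos: [0.5633, 0.099, 0.1485]
eef_rot: [0.0, 0.998, 0.067, -0.0]
wrist_force: [-0.1, 0.6, -1.9]
grip_width: 0.416
```

```bash
python3 - <<'E'
from h import *
goto(.5640,.099,.0263,.133);print(tool()[2]["eef_pos"],tool()[2]["joint_velocities"].round(2))
cv2.imwrite("pics/wr2.png",cams.camera("wrist"))
E
```

```text
shift [8.000e-01 1.000e-01 1.222e+02] turn 0.001 cur yaw 0.134 tilt [-0.    -0.001 -1.   ] j [ 0.17  0.43  0.04  1.18 -0.    1.61]
[0.56327556 0.09903803 0.14848792] [-0.03  0.    0.   -0.   -0.   -0.  ]
```

View pics/wr2.png

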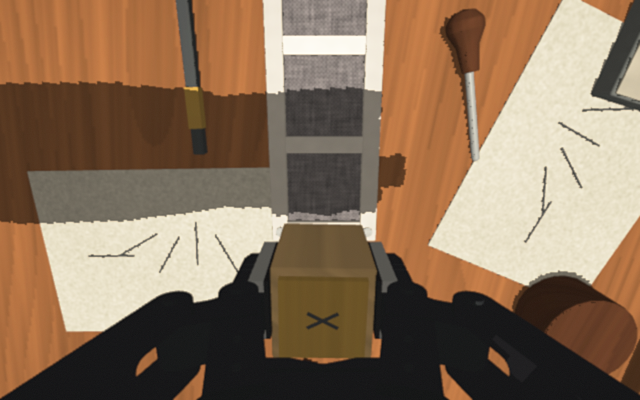

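```bash
python3 - <<'E'
from h import *
v=np.array([.5501,.2031,.1329]);c,s=np.cos(v[2]),np.sin(v[2])
P=wray([(325,145),(324,45),(266,150),(381,150),(279,232),(368,232)],.014)
d=P[:,:2]-v[:2]
print(P.round(4));print((np.c_[c*d[:,0]+s*d[:,1],-s*d[:,0]+c*d[:,1]]*1000).round(1))
E
```

```text
[[0.5619 0.1335 0.014 ]
 [0.5519 0.2025 0.014 ]
 [0.5183 0.1239 0.014 ]
 [0.6044 0.1354 0.014 ]
 [0.5346 0.0594 0.014 ]
 [0.6057 0.0689 0.014 ]]
[[   2.5  -70.5]
 [   1.7   -0.8]
 [ -42.   -74.3]
 [  44.8  -74.3]
 [ -34.4 -140.4]
 [  37.3 -140.4]]
```

>>> move_arm:
  increments: [1, 1, 0, 60, 0, 1, 1, 0, 100, 0, 1, 1, 0, 115, 0, 1, 1, 0, 123, 0, 1, 1, 0, 123.5, 0, 1, 1, 0, 123.5, 0]

```text
time_s: 4.88
eef_pos: [0.5661, 0.099, 0.0267]
eef_rot: [-0.0, 0.998, 0.066, 0.002]
wrist_force: [0.3, -0.2, -1.3]
grip_width: 0.416
```

>>> move_arm:
  increments: [0.3, 0, 0, 0, 0, 0, 0, 0, 0, 0, 0, 0, 0, 0, 0, 0, 0, 0, -60, 0, 0, 0, 0, -123, 0, 0, 0, 0, -123, 0]

```text
time_s: 5.62
eef_pos: [0.5687, 0.0999, 0.1546]
eef_rot: [-0.001, 0.998, 0.066, 0.006]
wrist_force: [-0.1, 0.2, -0.6]
grip_width: 0.998
```

```bash
python3 - <<'E'
from h import *
goto(.5765,-.188,.15,-.26)
cv2.imwrite("pics/wr3.png",cams.camera("wrist"))
E
```

```text
shift [-30.5 286.4   4.1] turn 0.393 cur yaw 0.133 tilt [ 0.013  0.002 -1.   ] j [ 0.17  0.43  0.05  1.18 -0.    1.61]
```

View pics/wr3.png

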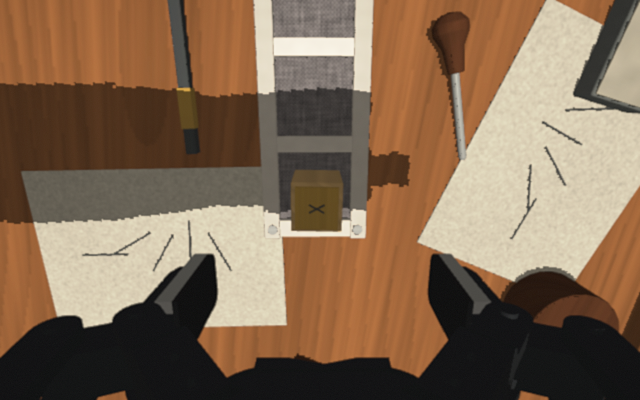

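The square block stands in the right-hand white well, with its plate at (317,209). Next is the hex.

>>> move_arm:
  increments: [0, -30, 286, 4, 0.393, 0, -30, 286, 4, 0.393, 0, -30, 286, 4, 0.393, 0, -30, 286, 4, 0.393, 0, -30, 286, 4, 0.393, 0, -30, 286, 4, 0.393, 0, -30, 286, 4, 0.393]

```text
time_s: 6.55
eef_pos: [0.5717, -0.1878, 0.1426]
eef_rot: [-0.001, 0.992, -0.13, -0.002]
wrist_force: [0.8, -0.1, -0.6]
grip_width: 1.001
```

```bash
python3 - <<'E'
from h import *
goto(.5765,-.188,.029,-.26)
cv2.imwrite("pics/wr4.png",cams.camera("wrist"))
E
```

```text
shift [  5.1  -0.9 113.5] turn -0.0 cur yaw -0.26 tilt [-0.003  0.001 -1.   ] j [-0.32  0.5   0.13  1.2   0.    1.51]
```

View pics/wr4.png

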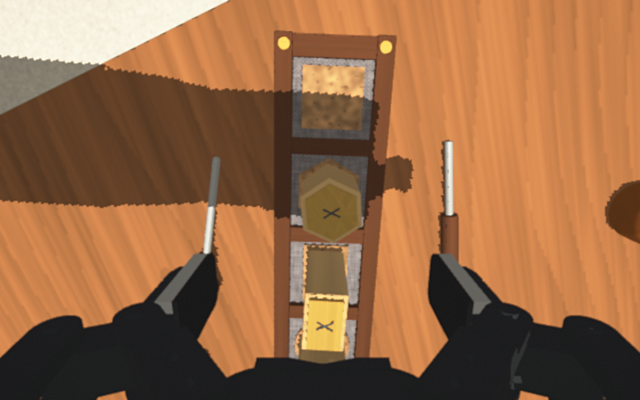

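>>> move_arm:
  increments: [0, 5, -1, 55, 0, 0, 5, -1, 95, 0, 0, 5, -1, 113, 0, 0, 5, -1, 113, 0, 0.6, 5, -1, 113, 0, 0.8, 5, -1, 113, 0, 1, 5, -1, 113, 0, 1, 5, -1, 113, 0]

```text
time_s: 7.6
eef_pos: [0.5788, -0.1889, 0.0328]
eef_rot: [0.0, 0.992, -0.13, 0.001]
wrist_force: [-1.0, 1.0, 6.0]
grip_width: 0.449
```

```bash
python3 - <<'E'
from h import *
goto(.5550,.1684,.15,.133);print(tool()[2]["eef_pos"],tool()[2]["wrist_force"])
E
```

```text
shift [-114.5 -339.2 -117.5] turn -0.393 cur yaw -0.26 tilt [ 0.003 -0.    -1.   ] j [-0.32  0.61  0.    0.96  0.    1.52]
[ 0.57884058 -0.18886827  0.03277095] [-0.97389019  1.01833877  6.01685109]
```

>>> move_arm:
  increments: [1, 0, 0, -30, 0, 1, 0, 0, -80, 0, 1, -10, -40, -118, -0.05, 1, -114, -339, -118, -0.393, 1, -114, -339, -118, -0.393, 1, -114, -339, -118, -0.393, 1, -114, -339, -118, -0.393, 1, -114, -339, -118, -0.393]

```text
time_s: 8.6
eef_pos: [0.5545, 0.1659, 0.1491]
eef_rot: [0.0, 0.998, 0.066, -0.0]
wrist_force: [1.8, 1.3, -1.8]
grip_width: 0.442
```

```bash
python3 - <<'E'
from h import *
goto(.5550,.1684,.030,.133);print(tool()[2]["eef_pos"],tool()[2]["joint_velocities"].round(2))
E
```

```text
shift [  0.8  -2.5 119.1] turn -0.0 cur yaw 0.133 tilt [-0. -0. -1.] j [ 0.29  0.45  0.06  1.19 -0.    1.73]
[0.55451338 0.1658516  0.14907411] [ 0.86  0.16  0.25  0.08 -0.    0.85]
```

>>> move_arm:
  increments: [1, 0, 0, 0, 0, 1, 0, 0, 0, 0]

```text
time_s: 8.85
eef_pos: [0.5547, 0.164, 0.1488]
eef_rot: [0.0, 0.998, 0.067, -0.0]
wrist_force: [-0.2, -0.2, -1.8]
grip_width: 0.44
```

```bash
python3 - <<'E'
from h import *
goto(.5550,.1684,.030,.133);print(tool()[2]["eef_pos"],tool()[2]["joint_velocities"].round(2))
E
```

```text
shift [  1.   -4.4 118.8] turn 0.001 cur yaw 0.134 tilt [-0.001 -0.001 -1.   ] j [ 0.29  0.45  0.06  1.19 -0.    1.72]
[0.55467314 0.16403822 0.1488085 ] [-0.04 -0.   -0.    0.    0.    0.  ]
```

>>> move_arm:
  increments: [1, 1, -4, 60, 0, 1, 1, -4, 100, 0, 1, 1, -4, 114, 0, 1, 1, -4, 120, 0, 1, 1, -4, 120.5, 0, 1, 1, -4, 120.5, 0]

```text
time_s: 9.6
eef_pos: [0.5572, 0.1683, 0.0304]
eef_rot: [-0.0, 0.998, 0.066, 0.002]
wrist_force: [-0.2, -0.2, -1.8]
grip_width: 0.442
```

>>> move_arm:
  increments: [0.3, 0, 0, 0, 0, 0, 0, 0, 0, 0, 0, 0, 0, 0, 0, 0, 0, 0, -60, 0, 0, 0, 0, -120, 0, 0, 0, 0, -123, 0, 0, 0, 0, -123, 0]

```text
time_s: 10.48
eef_pos: [0.5556, 0.1684, 0.152]
eef_rot: [-0.0, 0.998, 0.067, 0.0]
wrist_force: [-0.4, 0.1, -0.9]
grip_width: 1.002
```

```bash
python3 - <<'E'
from h import *
goto(.5547,-.255,.16,-.33)
cv2.imwrite("pics/wr5.png",cams.camera("wrist"))
E
```

```text
shift [-57.  419.5  -8.1] turn 0.463 cur yaw 0.133 tilt [ 0.001  0.    -1.   ] j [0.29 0.45 0.07 1.19 0.   1.73]
```

View pics/wr5.png

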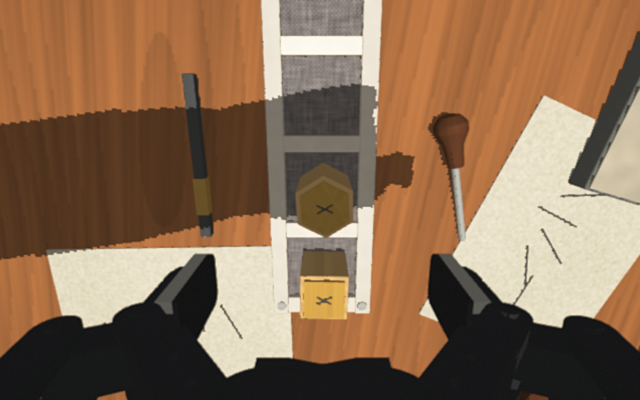

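The hex plate is at (324,209) in the second well from the right, and the square plate is at (324,300) in the right-hand well. The oblong is next.

>>> move_arm:
  increments: [0, -57, 419, -8, 0.463, 0, -57, 419, -8, 0.463, 0, -57, 419, -8, 0.463, 0, -57, 419, -8, 0.463, 0, -57, 419, -8, 0.463, 0, -57, 419, -8, 0.463, 0, -57, 419, -8, 0.463, 0, -57, 419, -8, 0.463]

```text
time_s: 11.52
eef_pos: [0.5528, -0.2578, 0.1569]
eef_rot: [-0.0, 0.986, -0.167, -0.002]
wrist_force: [-0.7, 0.3, 0.3]
grip_width: 1.001
```

>>> move_arm:
  increments: [0, 0, 0, 0, 0, 0, 0, 0, 0, 0]

```text
time_s: 11.78
eef_pos: [0.5543, -0.253, 0.1588]
eef_rot: [-0.0, 0.987, -0.163, -0.001]
wrist_force: [0.8, 0.8, -0.3]
grip_width: 0.999
```

```bash
python3 - <<'E'
from h import *
goto(.5547,-.255,.038,-.33)
print(tool()[2]["eef_pos"])
cv2.imwrite("pics/wr6.png",cams.camera("wrist"))
E
```

```text
shift [  1.3   1.9 120.8] turn 0.002 cur yaw -0.328 tilt [-0.002  0.001 -1.   ] j [-0.43  0.5   0.17  1.25  0.    1.47]
[ 0.55429387 -0.25296309  0.15878551]
```

View pics/wr6.png

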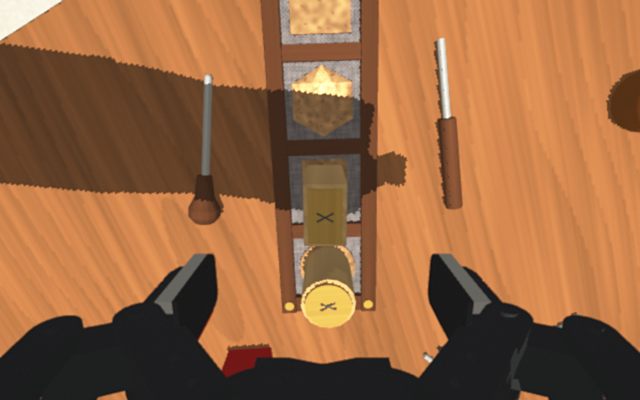

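```bash
python3 - <<'E'
from h import *
print(ray("top",[(446,237),(486,224)],.07).round(3))
print(wray([(325,217)],.081).round(4),wray([(328,306)],.071).round(4))
E
```

```text
[[ 0.402 -0.312  0.07 ]
 [ 0.426 -0.395  0.07 ]]
[[ 0.5559 -0.2559  0.081 ]] [[ 0.5356 -0.3227  0.071 ]]
```

>>> move_arm:
  increments: [0, 1, 2, 55, 0, 0, 1, 2, 100, 0, 0, 1, 2, 120, 0, 0, 1, 2, 120, 0, 0.6, 1, 2, 120, 0, 0.8, 1, 2, 120, 0, 1, 1, 2, 120, 0, 1, 1, 2, 120, 0]

```text
time_s: 12.82
eef_pos: [0.5556, -0.2571, 0.041]
eef_rot: [0.0, 0.986, -0.164, 0.001]
wrist_force: [-0.9, -0.1, 3.9]
grip_width: 0.324
```

```bash
python3 - <<'E'
from h import *
goto(.5455,.2375,.16,.133);print(tool()[2]["eef_pos"],tool()[2]["wrist_force"])
E
```

```text
shift [-169.6 -464.6 -119.4] turn -0.463 cur yaw -0.33 tilt [ 0.002 -0.001 -1.   ] j [-0.43  0.6   0.02  0.99  0.    1.47]
[ 0.55555417 -0.25708662  0.04095993] [-0.86950196 -0.10651541  3.94659119]
```

>>> move_arm:
  increments: [1, 0, 0, -30, 0, 1, 0, 0, -80, 0, 1, -10, -40, -120, -0.05, 1, -170, -465, -120, -0.463, 1, -170, -465, -120, -0.463, 1, -170, -465, -120, -0.463, 1, -170, -465, -120, -0.463, 1, -170, -465, -120, -0.463]

```text
time_s: 13.82
eef_pos: [0.5485, 0.0984, 0.1596]
eef_rot: [0.0, 0.998, 0.066, -0.0]
wrist_force: [1.0, -0.1, -2.4]
grip_width: 0.323
```

```bash
python3 - <<'E'
from h import *
goto(.5455,.2375,.158,.133);print(tool()[2]["eef_pos"],tool()[2]["wrist_force"])
E
```

```text
shift [  15.4 -138.3    1.6] turn -0.0 cur yaw 0.133 tilt [-0. -0. -1.] j [ 0.18  0.4   0.02  1.19 -0.    1.62]
[0.54853214 0.09841762 0.15960998] [ 1.01252135 -0.07760795 -2.41603987]
```

>>> move_arm:
  increments: [1, 15, -138, 0, 0, 1, 15, -138, 0, 0, 1, 15, -138, 0, 0, 1, 15, -138, 0, 0, 1, 15, -138, 0, 0]

```text
time_s: 14.45
eef_pos: [0.5456, 0.2337, 0.1595]
eef_rot: [0.0, 0.998, 0.066, -0.0]
wrist_force: [0.1, -1.0, -1.0]
grip_width: 0.322
```

```bash
python3 - <<'E'
from h import *
goto(.5455,.2375,.038,.133);print(tool()[2]["eef_pos"],tool()[2]["wrist_force"])
E
```

```text
shift [  0.5  -3.9 121.5] turn -0.002 cur yaw 0.131 tilt [-0.001 -0.001 -1.   ] j [ 0.41  0.47  0.12  1.23 -0.    1.84]
[0.54556789 0.23372346 0.15949153] [ 0.12716732 -0.99453872 -0.97240909]
```

>>> move_arm:
  increments: [1, 0, -4, 60, 0, 1, 0, -4, 100, 0, 1, 0, -4, 116, 0, 1, 0, -4, 122, 0, 1, 0, -4, 122.5, 0, 1, 0, -4, 122.5, 0]

```text
time_s: 15.2
eef_pos: [0.5466, 0.2397, 0.039]
eef_rot: [-0.001, 0.998, 0.066, 0.002]
wrist_force: [1.0, -0.1, -1.6]
grip_width: 0.323
```

>>> move_arm:
  increments: [0.3, 0, 0, 0, 0, 0, 0, 0, 0, 0, 0, 0, 0, 0, 0, 0, 0, 0, -60, 0, 0, 0, 0, -115, 0, 0, 0, 0, -118, 0, 0, 0, 0, -118, 0]

```text
time_s: 16.08
eef_pos: [0.545, 0.2394, 0.1553]
eef_rot: [-0.0, 0.998, 0.067, 0.0]
wrist_force: [0.3, 0.1, -0.6]
grip_width: 1.001
```

```bash
python3 - <<'E'
from h import *
goto(.5345,-.323,.158,-.296)
cv2.imwrite("pics/wr7.png",cams.camera("wrist"))
E
```

```text
shift [-85.  556.   -2.8] turn 0.429 cur yaw 0.133 tilt [ 0.  0. -1.] j [ 0.41  0.47  0.12  1.22 -0.    1.85]
```

View pics/wr7.png

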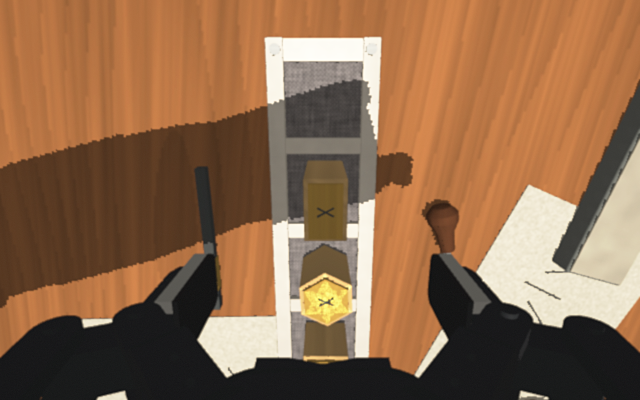

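The oblong plate is at (324,212), upright in the third well from the right, and the left-hand well is empty. The round block is last.

>>> move_arm:
  increments: [0, -85, 556, -3, 0.429, 0, -85, 556, -3, 0.429, 0, -85, 556, -3, 0.429, 0, -85, 556, -3, 0.429, 0, -85, 556, -3, 0.429, 0, -85, 556, -3, 0.429, 0, -85, 556, -3, 0.429, 0, -85, 556, -3, 0.429]

```text
time_s: 17.12
eef_pos: [0.5342, -0.2619, 0.1554]
eef_rot: [-0.001, 0.989, -0.147, -0.002]
wrist_force: [0.9, 0.2, -1.2]
grip_width: 1.002
```

```bash
python3 - <<'E'
from h import *
goto(.5345,-.323,.158,-.296)
E
```

```text
shift [18.1 58.4 -2.7] turn 0.0 cur yaw -0.296 tilt [-0.004  0.002 -1.   ] j [-0.46  0.48  0.13  1.22  0.    1.41]
```

>>> move_arm:
  increments: [0, 18, 58, 0, 0, 0, 18, 58, 0, 0, 0, 18, 58, 0, 0, 0, 18, 58, 0, 0]

```text
time_s: 17.62
eef_pos: [0.5358, -0.3195, 0.157]
eef_rot: [-0.001, 0.989, -0.147, -0.001]
wrist_force: [-0.6, -0.3, 0.1]
grip_width: 1.001
```

```bash
python3 - <<'E'
from h import *
goto(.5345,-.323,.034,-.296)
print(tool()[2]["eef_pos"])
cv2.imwrite("pics/wr8.png",cams.camera("wrist"))
E
```

```text
shift [1.00e-01 3.80e+00 1.23e+02] turn 0.002 cur yaw -0.294 tilt [-0.002  0.001 -1.   ] j [-0.54  0.53  0.22  1.26  0.    1.33]
[ 0.53576773 -0.31949546  0.15696932]
```

View pics/wr8.png

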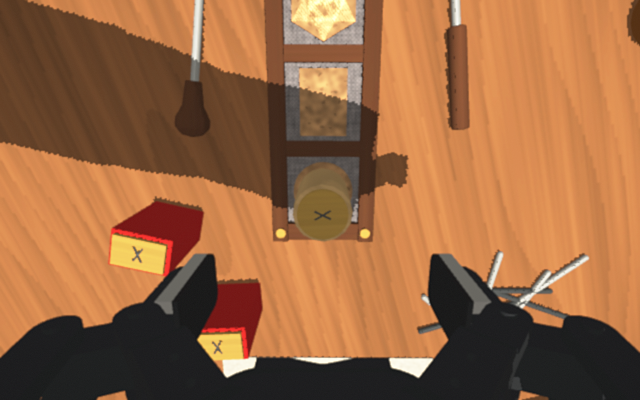

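>>> move_arm:
  increments: [0, 0, 3, 55, 0, 0, 0, 3, 100, 0, 0, 0, 3, 123, 0, 0, 0, 3, 123, 0, 0.6, 0, 3, 123, 0, 0.8, 0, 3, 123, 0, 1, 0, 3, 123, 0, 1, 0, 3, 123, 0]

```text
time_s: 18.68
eef_pos: [0.5362, -0.3247, 0.0368]
eef_rot: [0.001, 0.989, -0.147, 0.002]
wrist_force: [-0.1, 0.7, 6.1]
grip_width: 0.459
```

```bash
python3 - <<'E'
from h import *
goto(.5362,.307,.16,.133);print(tool()[2]["eef_pos"],tool()[2]["wrist_force"])
E
```

```text
shift [-183.9 -604.1 -124.1] turn -0.429 cur yaw -0.296 tilt [ 0.003 -0.001 -1.   ] j [-0.54  0.63  0.06  1.    0.    1.32]
[ 0.53618044 -0.32467978  0.0368092 ] [-0.11303372  0.65138523  6.13224682]
```

>>> move_arm:
  increments: [1, 0, 0, -30, 0, 1, 0, 0, -80, 0, 1, -10, -40, -123, -0.05, 1, -184, -604, -123, -0.429, 1, -184, -604, -123, -0.429, 1, -184, -604, -123, -0.429, 1, -184, -604, -123, -0.429, 1, -184, -604, -123, -0.429]

```text
time_s: 19.68
eef_pos: [0.5359, 0.0314, 0.158]
eef_rot: [0.0, 0.998, 0.066, 0.0]
wrist_force: [1.0, 0.5, -2.3]
grip_width: 0.459
```

```bash
python3 - <<'E'
from h import *
goto(.5362,.307,.157,.133);print(tool()[2]["eef_pos"],tool()[2]["wrist_force"])
E
```

```text
shift [  36.8 -273.2    1. ] turn -0.0 cur yaw 0.133 tilt [ 0.  0. -1.] j [ 0.06  0.36 -0.05  1.16 -0.    1.5 ]
[0.53586405 0.03135778 0.15801793] [ 0.99813649  0.54282678 -2.30682358]
```

>>> move_arm:
  increments: [1, 37, -273, 0, 0, 1, 37, -273, 0, 0, 1, 37, -273, 0, 0, 1, 37, -273, 0, 0, 1, 37, -273, 0, 0, 1, 37, -273, 0, 0, 1, 37, -273, 0, 0, 1, 37, -273, 0, 0]

```text
time_s: 20.68
eef_pos: [0.5368, 0.3036, 0.1579]
eef_rot: [0.0, 0.998, 0.066, -0.0]
wrist_force: [-0.1, -0.2, -1.8]
grip_width: 0.458
```

```bash
python3 - <<'E'
from h import *
goto(.5362,.307,.034,.133);print(tool()[2]["eef_pos"],tool()[2]["wrist_force"])
cv2.imwrite("pics/wr9.png",cams.camera("wrist"))
E
```

```text
shift [-1.000e-01 -3.500e+00  1.239e+02] turn -0.002 cur yaw 0.131 tilt [-0. -0. -1.] j [ 0.51  0.51  0.2   1.25 -0.    1.95]
[0.53682416 0.30363423 0.15788954] [-0.05223192 -0.22007504 -1.81366012]
```

View pics/wr9.png

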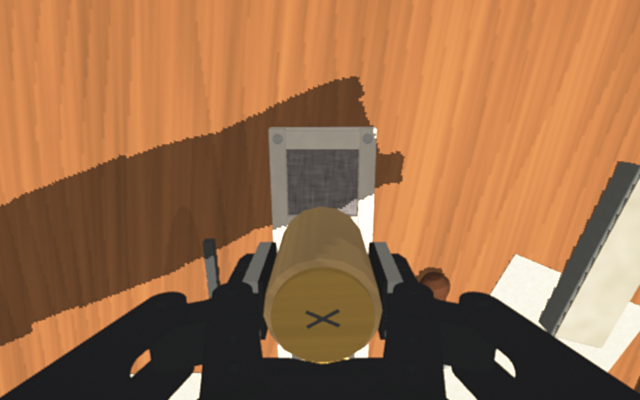

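The round block is held upright over the left-hand well, which shows at (322,180).

>>> move_arm:
  increments: [1, 0, -3, 60, 0, 1, 0, -3, 100, 0, 1, 0, -3, 119, 0, 1, 0, -3, 125, 0, 1, 0, -3, 125.5, 0, 1, 0, -3, 125.5, 0]

```text
time_s: 21.48
eef_pos: [0.5362, 0.3068, 0.0337]
eef_rot: [0.0, 0.998, 0.066, -0.0]
wrist_force: [-4.0, -2.5, 5.9]
grip_width: 0.457
```

>>> move_arm:
  increments: [0.3, 0, 0, 0, 0, 0, 0, 0, 0, 0, 0, 0, 0, 0, 0, 0, 0, 0, -60, 0, 0, 0, 0, -115, 0, 0, 0, 0, -118, 0, 0, 0, 0, -118, 0]

```text
time_s: 22.35
eef_pos: [0.5364, 0.3081, 0.1505]
eef_rot: [-0.0, 0.998, 0.066, 0.0]
wrist_force: [-0.2, 0.1, -0.2]
grip_width: 1.0
```

```bash
python3 - <<'E'
from h import *
cv2.imwrite("pics/wr10.png",cams.camera("wrist"))
goto(.40,.20,.20,.133)
E
```

```text
shift [-148.8   88.8  -50.4] turn 0.0 cur yaw 0.133 tilt [-0.002 -0.001 -1.   ] j [0.52 0.52 0.19 1.24 0.   1.96]
```

View pics/wr10.png

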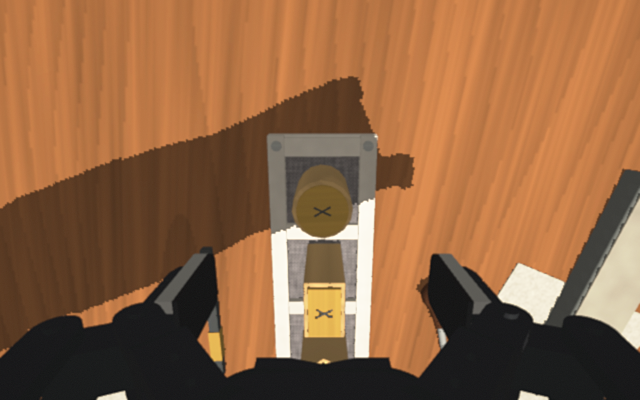

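The round plate is at (322,211), in the left-hand well. I'll move the arm clear and check all four from above.

>>> move_arm:
  increments: [0, 0, 0, -80, 0, 0, -150, 0, -80, 0, 0, -250, 0, -80, 0, 0, -250, 0, -80, 0, 0, -250, 0, -80, 0, 0, -250, 0, -80, 0, 0, -250, 0, -80, 0]

```text
time_s: 23.28
eef_pos: [0.2883, 0.2748, 0.2296]
eef_rot: [0.0, 0.998, 0.067, -0.0]
wrist_force: [1.0, -0.4, 0.1]
grip_width: 0.999
```

```bash
python3 - <<'E'
from h import *
im=cams.camera("top");cv2.imwrite("pics/top2.png",im)
cv2.imwrite("pics/top2c.png",cv2.resize(im[140:220,120:280],None,fx=5,fy=5,interpolation=cv2.INTER_CUBIC))
s=cams.camera("side");cv2.imwrite("pics/side2c.png",cv2.resize(s[110:210,240:370],None,fx=5,fy=5,interpolation=cv2.INTER_CUBIC))
print(tool()[2]["eef_pos"])
E
```

```text
[0.28926545 0.2750942  0.22973956]
```

View pics/top2c.png

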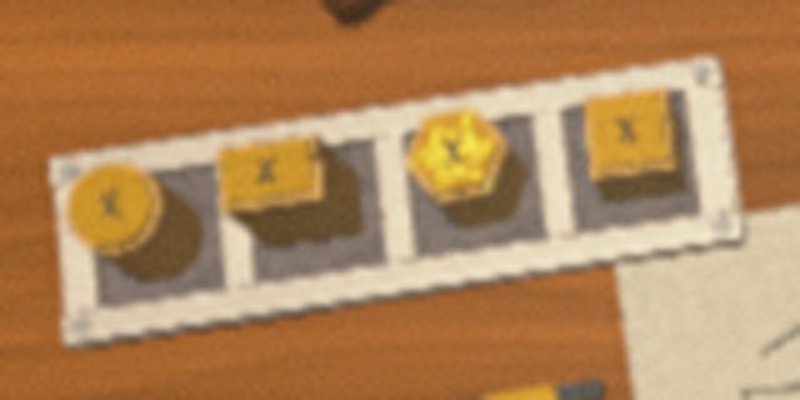

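View pics/side2c.png

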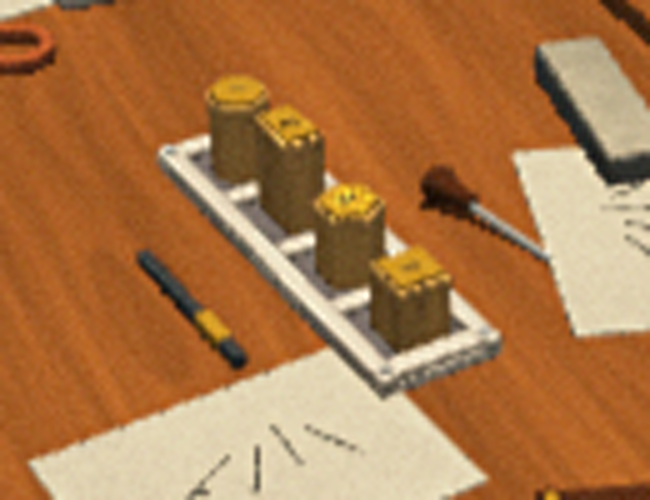

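```bash
python3 - <<'E'
from h import *
v=np.array([.5501,.2031,.1329]);c,s=np.cos(v[2]),np.sin(v[2])
for n,p,z in(("rnd",(112,205),.068),("obl",(268,171),.078),("hex",(455,152),.062),("sq",(627,132),.056)):
    d=ray("top",[np.array(p)/5+[120,140]-.4],z)[0,:2]-v[:2]
    print(n,np.round([1000*(c*d[0]+s*d[1]),1000*(-s*d[0]+c*d[1])],1))
manip.job_done()
E
```

```text
rnd [  1.3 104.3]
obl [ 2.3 36.4]
hex [  2.9 -37.3]
sq [   1.8 -108.8]
the job is handed in; nothing more can be done
```

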